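Lock the bed of a board test fixture with its index pin

ROBOT

A 6-joint arm with a two-finger parallel gripper is mounted at the origin on the work surface. World frame = base frame: x ahead of the robot, y to its left, z up, the work surface at z = 0. Lengths are in m, angles in degrees, forces in N, time in s.
With the tool pointing down it reaches from about 0.275 to 0.75 m from the base axis. Payload 10.2 kg.
Tool frame: the origin (TCP) lies at the very end of the fingers, on their centre line; the grasp point (between the pads) lies 19 mm behind it (arm.grasp_offset is the distance from the TCP to the grasp point, in m); z points along the fingers, y is the direction in which the jaws open and shut (so a half turn about z gives the same grasp; the last joint's range is limited). The gripper opens to 85 mm and grips with 20 to 120 N. Pads are 22 mm wide; open, the fingers measure 114 mm over their backs; the gripper's body (76 mm by 85 mm) begins 54 mm behind the grasp point. The pads swing forward as they close: fully open they stand 13 mm farther back than shut.
Start: joints at [54.523, 17.928, 85.812, -0, 76.261, -12.8], TCP at [0.202, 0.484, 0.231] pointing down, gripper open.
Joint ranges: [-168.41, 168.41], [-55.51, 124.54], [10.69, 146.95], [-70.63, 250.63], [1, 178], [-165.06, 165.06]. Speed limits (degrees/s): [136.94, 136.94, 172.46, 180, 180, 180].

INTERFACE

Orientations are given as a 3x3 rotation matrix whose columns are the frame's x, y, z axes.
In Python, from workcell import arm gives the robot as it stands. Calls block until the motion is done:
- arm.movep(position, orientation): joint-space move of the TCP to a pose.
- arm.move_straight(position, feed=0.15, frame=None): straight line of the TCP; frame=None keeps the orientation; feed is the mean speed in m/s.
- arm.move_j(angles): joint-space move.
- arm.ungrasp() and arm.close_gripper(force=None): open the fingers fully, or close them until they stop; force is the grip in N (None keeps the last).
- arm.sleep(seconds).
- arm.ik(position, orientation): joint angles nearest the present ones, or None.
- arm.observe(): the state.
- arm.get_image(name): name is "scene" or "top" or "wrist"; returns the picture (420x560x3 uint8, blue, green, red); there is no depth.
- arm.camera_params(name): a dict with "fx", "fy", "cx", "cy" (pixels), "R" (3x3) and "t" (3): a world point X has camera coordinates R X + t. Camera axes: x right, y down, z forward; pixel columns grow to the right and rows downward; lengths in m; the calibration is good to about 2 mm. A picture is of the moment at which its call begins: read the wrist's pose just before it. camera_params takes no time and is no camera call; for the wrist camera it gives the pose at the moment of the call.
A pose or a line that the arm cannot do raises arm.MotionError and nothing moves.
- arm.finish_job(): hands the job in, once; it reports no verdict.
Trained networks look in the newest picture that a camera, given by its name, has taken for a name from the list of things; names that differ only in an ending like _2 or _b are one class to them, and where a whole thing is asked for, a point or a joint stands for the part that bears it (a point fixed in the world has none). Each returns a list of dicts, best first, with "p" (0 to 1); they miss things now and then, are a little off and sometimes report something else, mostly with a low value. They report only what shows in the picture. A call takes as long as a camera call. They do not tell look-alikes from the thing itself.
- arm.masks_of(target, camera): "region" (420x560 bool, what is visible of it) and "pixel" ([column, row] in pixels, amid what is visible of it).
The state is a dict: "t": time; "q": joint angles; "dq": joint speeds; "joint_efforts": joint torques, N m; "ee_pos": TCP position; "eef_rot": TCP orientation; "contact_force": force on the tool from outside, world axes, zero at the start; "wrist_torque": the same for the moment, N m; "gripper_width": finger opening in m.
Only numpy, scipy, OpenCV 4.12 (cv2) and the standard library are available. Lean on these libraries where they do the work, as an engineer would, in place of code of your own. Each camera call takes 0.05 s, during which the arm holds its last target. There are 200 camera calls.

TASK

Lock the sliding bed inside the circuit-board test fixture: lift the index pin out of its rack, put it upright into the wide end of the slot in the fixture's cover, press it lightly onto the sprung bar inside and drag it along the slot, still lightly pressed, until it drops into the bar's hidden notch. Stop there, let the pin go fully home with its collar flat on the cover, and leave it standing there, released. Be gentle: never press or shove the pin hard against the fixture (stay under 20 N), and leave the tray, screwdriver and jar where they are.

Things in the scene. Friction and masses are not known exactly. Their poses are not given: they have to be found in the camera images.
- pin: Index pin, loose, about 90 g, 95 mm tall, upright in the rack. Origin: centre of its lower end, z up the pin. Round steel shank, 8 mm diameter, 0 to 40 mm above the origin (lowest 3 mm taper to 5 mm); steel collar, 22 mm diameter, 40 to 45 mm; round black handle, 18 mm diameter, 45 to 95 mm: hold it there, any yaw.
- rack: Grey block, 56 x 56 x 42 mm high, fixed, with a vertical 11 mm through hole in its middle in which the pin stands, collar resting on the top. Origin: centre of its underside. It stands left or right of the fixture; the parts tray is on the other side.
- fixture: Board test fixture, fixed: closed grey box 130 (x) x 250 (y) x 60 mm high, flat 6 mm aluminium cover. Origin: centre of its underside, z up, y along its length. A blue circuit board (parts up to 14 mm above the cover) lies on the cover at x -8 to +56 mm. A slot through the cover runs along y at x = -35 mm, 11 mm wide, y -41 to +50 mm, with a wide end at y = -50 mm.
- entry (a point): Centre of the slot's wide end, a square opening 18 x 18 mm, at the level of the cover's top (60 mm above the bench). Axes as the fixture's: +y runs along the slot. Below the whole slot lies a flat black sprung bar, between two cheeks 19 mm apart, its top 30 mm below the cover; it yields straight down by up to 5 mm (about 4 N to start, 7 N at the bottom, then hard) and cannot move sideways.
- slot_end (a point): Far, narrow end of the slot, on its centre line at the cover's top, 100 mm from the entry. One notch, 12 mm wide along the slot and 12 mm deep, crosses the sprung bar, centred 28 to 84 mm from the entry; where is not measured: it is hidden in the dark below. On the bar elsewhere the pin's collar stays 5 to 10 mm above the cover; only in the notch does it reach the cover.
- parts_tray: Loose open black tray, 90 x 70 x 25 mm, bystander. Origin at the centre of its underside.
- screwdriver: Loose screwdriver lying beyond the fixture, bystander. Origin about its middle, lying along its x.
- flux_jar: Loose small amber glass jar, 44 mm diameter, 55 mm tall, bystander. Origin at the centre of its underside.
Things that resemble listed ones, but are neither listed nor needed, are in the scene too. Leave any red or turquoise look-alike of the pin alone.

How it is judged (in metres and radians):
On the way, in this order (a step that is already met when the one before it is completed fails the run):
1. the pin is lifted clear of the rack (height (world z) of pin above 0.055 m), for 0.1 s.
2. the pin stands in the wide end of the slot, pressed on the bar (x of pin in the frame of entry between -0.006 and 0.006 m and y of pin in the frame of entry between -0.008 and 0.008 m and z of pin in the frame of entry below -0.027 m and contact force between pin and fixture above 1 N), for 0.1 s.
3. the pin is dragged along the slot in contact (8 to 22 mm from the entry) (x of pin in the frame of entry between -0.006 and 0.006 m and y of pin in the frame of entry between 0.008 and 0.022 m and z of pin in the frame of entry below -0.027 m and contact force between pin and fixture above 1 N), for 0.1 s.
4. the pin has dropped fully home in the notch (x of pin in the frame of entry between -0.006 and 0.006 m and y of pin in the frame of entry between 0.02 and 0.095 m and z of pin in the frame of entry between -0.043 and -0.0375 m and angle between pin's own z axis and vertical below 0.12 rad), for 0.3 s.
At the end, for the whole second after the job is handed in: The pin stands released and at rest in the slot, within 7 degrees of upright, between 20 and 95 mm from the entry point along the slot, its collar within 2.5 mm of the cover's top (only possible in the notch); tray, screwdriver and jar are within 20 mm of where they were (all of step 4 and linear speed of pin below 0.01 m/s and contact force between pin and the fingers below 0.1 N and distance of each of parts_tray, screwdriver, flux_jar from where it was at the start of the episode below 0.02 m); the robot touches nothing.
It fails at once if the pin is pressed or shoved against the fixture with more than 20 N (contact force between pin and fixture above 20 N).
It fails at once if a bystander is moved by more than 20 mm (distance of any of parts_tray, screwdriver, flux_jar from where it was at the start of the episode above 0.02 m).
It also fails if it takes over 64 s, if anything falls off the work surface, if the arm or the gripper's body presses on something with over 40 N, if the wrist force passes 120 N, or if a joint passes its speed limit or range.

## Working session

There is one attempt and no reset: what is moved stays moved. The work goes in short steps, each a Python script; the robot and the scene stay as the last script left them, time stands still between calls to the robot, and variables do not carry over. Pictures are saved under pics/ and viewed, about 8 in all and at most 12, crops included, and the job is handed in when it is done.

```bash
mkdir -p pics; ls; cat > h.py <<'E'
import numpy as np, cv2
from workcell import arm
def ray(name,px,z,P=None):
    P=P or arm.camera_params(name); R=np.array(P["R"]);t=np.array(P["t"])
    d=R.T@np.array([(px[0]-P["cx"])/P["fx"],(px[1]-P["cy"])/P["fy"],1]); c=-R.T@t
    return c+d*(z-c[2])/d[2]
def proj(name,X,P=None):
    P=P or arm.camera_params(name); c=np.array(P["R"])@np.array(X)+np.array(P["t"])
    return np.array([P["fx"]*c[0]/c[2]+P["cx"],P["fy"]*c[1]/c[2]+P["cy"]])
E
python3 - <<'E'
from h import *
for n in ["top","scene"]:
    im=arm.get_image(n); cv2.imwrite(f"pics/{n}0.png",im)
    for o in ["pin","rack","fixture","entry","parts_tray","screwdriver","flux_jar"]:
        if n=="scene" and o not in("pin","rack"): continue
        for d in arm.masks_of(o,n)[:4]:
            print(n,o,round(d["p"],2),np.round(d["pixel"]),d["region"].sum(),np.round(ray(n,d["pixel"],0.05),3))
P=arm.camera_params("top"); print(np.round(-np.array(P["R"]).T@P["t"],3)); print(arm.observe()["t"])
E
```

```text
pics
top pin 0.69 [120. 277.] 162 [0.417 0.383 0.05 ]
top pin 0.69 [172. 217.] 131 [0.554 0.279 0.05 ]
top pin 0.51 [185. 292.] 132 [0.388 0.24  0.05 ]
top pin 0.44 [147. 291.] 138 [0.389 0.321 0.05 ]
top rack 0.67 [165. 258.] 639 [0.459 0.288 0.05 ]
top fixture 0.88 [293. 212.] 6844 [0.568 0.005 0.05 ]
top entry 0.58 [289. 213.] 6570 [0.566 0.013 0.05 ]
top parts_tray 0.98 [426. 264.] 1361 [ 0.454 -0.288  0.05 ]
top screwdriver 0.65 [304. 122.] 481 [ 0.789 -0.021  0.05 ]
top screwdriver 0.43 [291. 213.] 6702 [0.566 0.01  0.05 ]
top flux_jar 0.97 [389. 164.] 395 [ 0.685 -0.217  0.05 ]
top flux_jar 0.49 [304. 118.] 423 [ 0.798 -0.021  0.05 ]
scene pin 0.74 [352. 164.] 219 [0.541 0.302 0.05 ]
scene pin 0.66 [332. 148.] 108 [0.46  0.324 0.05 ]
scene pin 0.6 [312. 136.] 179 [0.385 0.331 0.05 ]
scene pin 0.58 [287. 148.] 208 [0.377 0.242 0.05 ]
scene rack 0.97 [330. 166.] 510 [0.507 0.26  0.05 ]
scene rack 0.74 [271. 240.] 7678 [ 0.586 -0.013  0.05 ]
scene rack 0.31 [331. 147.] 205 [0.454 0.326 0.05 ]
[0.377 0.039 0.907]
0.55
```

View pics/top0.png

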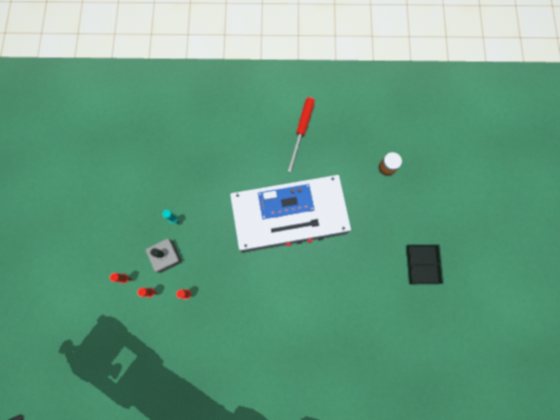

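View pics/scene0.png

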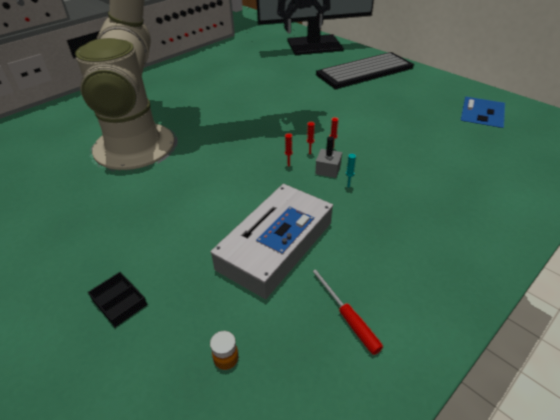

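The black pin stands in the grey rack at top-view pixel (157,253), with three red look-alikes and a turquoise one around it. The slot's wide end is at (315,223), and the slot runs left to (271,231). Next I'll take close wrist views of both.

```bash
cat >> h.py <<'E'
def Rot(a,flip=1): # tool down, tool y at heading a (rad)
    y=flip*np.array([np.cos(a),np.sin(a),0]); z=np.array([0,0,-1.]); return np.column_stack([np.cross(y,z),y,z])
E
python3 - <<'E'
from h import *
e=ray("top",(315,223),.06); s=ray("top",(271,231),.06); print(e,s,np.linalg.norm(s-e)); a=np.arctan2(*(s-e)[[1,0]]); print("a",np.degrees(a))
o=arm.observe(); print(np.round(o["eef_rot"],2))
for f in(1,-1):
  for p in([.45,.29,.2],[e[0],e[1],.25]): print(f,arm.ik(p,Rot(a,f)))
f=1 if arm.ik([.45,.29,.2],Rot(a,1)) is not None and abs(arm.ik([.45,.29,.2],Rot(a,1))[5])<90 else -1
print("f",f)
def shot(n):
    P=arm.camera_params("wrist"); im=arm.get_image("wrist"); cv2.imwrite(f"pics/{n}.png",im); np.save(n+".npy",P,allow_pickle=True)
    R=np.array(P["R"]); print(n,"cam",np.round(-R.T@P["t"],3),"axis",np.round(R[2],2)); return im
arm.movep([.45,.29,.26],Rot(a,f)); shot("w1")
for d in arm.masks_of("pin","wrist")+arm.masks_of("rack","wrist"): print(round(d["p"],2),d["pixel"],d["region"].sum())
m=(e+s)/2
arm.movep([m[0]-.02,m[1],.26],Rot(a,f)); shot("w2")
print(arm.observe()["t"])
i=np.hstack([cv2.imread("pics/w1.png"),cv2.imread("pics/w2.png")]); cv2.imwrite("pics/w12.png",cv2.resize(i,(800,300)))
E
```

```text
[ 0.5412573  -0.04365518  0.06      ] [0.52192154 0.05391729 0.06      ] 0.09946988627787541
a 101.20897973940512
[[-0.92  0.39 -0.  ]
 [ 0.39  0.92 -0.  ]
 [ 0.   -0.   -1.  ]]
1 [ 2.02525012e+01  2.06978615e+01  8.67782256e+01 -2.54444375e-14
  7.25239129e+01 -8.09564786e+01]
1 [-1.69783236e+01  1.94830899e+01  8.08651210e+01 -2.54444375e-14
  7.96517891e+01 -1.18187303e+02]
-1 [ 2.02525012e+01  2.06978615e+01  8.67782256e+01 -2.54444375e-14
  7.25239129e+01  9.90435214e+01]
-1 [-1.69783236e+01  1.94830899e+01  8.08651210e+01 -2.54444375e-14
  7.96517891e+01  6.18126966e+01]
f 1
w1 cam [0.379 0.276 0.402] axis [ 0.28  0.06 -0.96]
0.87 [258.5, 264.7] 556
0.8 [249.0, 116.4] 368
0.79 [316.7, 140.4] 404
0.75 [362.5, 173.8] 446
0.56 [287.2, 207.1] 381
0.3 [78.1, 233.3] 17474
0.95 [284.1, 190.8] 1873
0.62 [77.8, 230.8] 17312
w2 cam [ 0.441 -0.008  0.402] axis [ 0.28  0.06 -0.96]
3.075
```

View pics/w12.png

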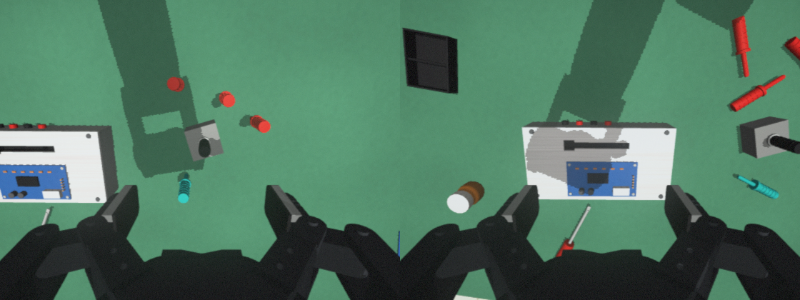

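w1 shows the rack at about (284,195) with the pin upright in it. w2 shows the whole fixture with the slot's wide end on the left. The loose look-alikes seem to have toppled over in w2. I'll zoom in to measure.

```bash
python3 - <<'E'
import cv2,numpy as np
a=cv2.imread("pics/w1.png")[150:240,240:350]; b=cv2.imread("pics/w2.png")[165:285,165:395]
A=cv2.resize(a,None,fx=3,fy=3,interpolation=cv2.INTER_CUBIC);B=cv2.resize(b,None,fx=3.4,fy=3.4,interpolation=cv2.INTER_CUBIC)
c=np.zeros((A.shape[0]+30,400,3),np.uint8)
cv2.imwrite("pics/c1.png",np.vstack([np.pad(A,((0,0),(0,B.shape[1]-A.shape[1]),(0,0))),B])[:, :800])
E
```

```text
(no output)
```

View pics/c1.png

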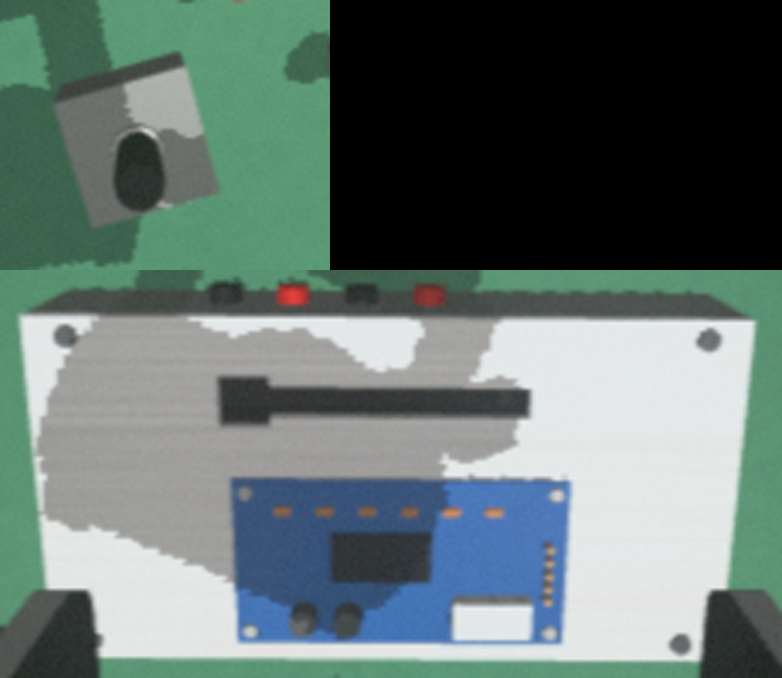

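```bash
python3 - <<'E'
from h import *
from scipy.optimize import least_squares
P1=np.load("w1.npy",allow_pickle=True).item();P2=np.load("w2.npy",allow_pickle=True).item()
up=lambda p,s,o:(np.array(p)+.5)/s-.5+np.array(o)
r=np.array([ray("",up(p,3,(240,150)),.042,P1) for p in[(57,102),(185,67),(218,190),(94,227)]])
print("rack",r.mean(0),np.linalg.norm(np.roll(r,1,0)-r,axis=1))
print("pin top",ray("",up((139,188),3,(240,150)),.097,P1))
O=[((-65,-125),(20,316)),((-65,125),(755,320)),((-35,-50),(244,401)),((-35,50),(530,404)),((-35,-59),(219,401))]
w=np.array([ray("",up((p[0],p[1]-270),3.4,(165,165)),.06,P2)[:2] for _,p in O]);L=np.array([o for o,_ in O])/1000
T=lambda v,l:np.c_[np.cos(v[2])*l[:,0]-np.sin(v[2])*l[:,1]+v[0],np.sin(v[2])*l[:,0]+np.cos(v[2])*l[:,1]+v[1]]
s=least_squares(lambda v:(T(v,L)-w).ravel(),[.56,0,.19]); print(s.x,np.degrees(s.x[2])); print(np.round(s.fun.reshape(-1,2)*1000,1))
print("entry",T(s.x,np.array([[-.035,-.05]])),w[2],"slotang",np.degrees(np.arctan2(*(w[3]-w[2])[::-1])))
E
```

```text
rack [0.47000685 0.29916728 0.042     ] [0.05579053 0.05373493 0.05385701 0.05457442]
pin top [0.4704844  0.29873371 0.097     ]
[0.56928941 0.01303773 0.18933251] 10.847953617287306
[[-0.3 -0.3]
 [-0.1  0.3]
 [ 0.3 -0.1]
 [-0.2  0.4]
 [ 0.3 -0.4]]
entry [[ 0.54432503 -0.04265589]] [ 0.54402664 -0.04260006] slotang 100.59744595341468
```

```bash
python3 - <<'E'
from h import *
R=Rot(np.radians(100.85)); p=np.array([.4702,.2990])
arm.movep([*p,.16],R); arm.move_straight([*p,.058],feed=.1)
arm.close_gripper(60); o=arm.observe(); print(o["gripper_width"],np.round(o["contact_force"],2),np.round(o["ee_pos"],4),o["t"])
arm.move_straight([*p,.16],feed=.08); arm.sleep(.3)
o=arm.observe(); print(o["gripper_width"],np.round(o["contact_force"],2),np.round(o["ee_pos"],4),o["t"])
arm.movep([.5443,-.0427,.16],R); arm.sleep(.3)
o=arm.observe(); print(np.round(o["contact_force"],2),np.round(o["wrist_torque"],3),o["t"])
P=arm.camera_params("wrist"); im=arm.get_image("wrist"); cv2.imwrite("pics/w3.png",im); np.save("w3.npy",P,allow_pickle=True)
for d in arm.masks_of("pin","wrist")[:3]:print(round(d["p"],2),d["pixel"],d["region"].sum())
for z in(.121,.161,.166,.216): print(z,np.round(proj("",[.5443,-.0427,z],P)))
arm.get_image("scene"); cv2.imwrite("pics/s3.png",arm.get_image("scene"))
c=cv2.resize(im[130:350,160:420],(780,660)[:2]) ; cv2.imwrite("pics/w3c.png",cv2.resize(im[130:330,160:420],(780,600)))
E
```

```text
0.016290905631501283 [-0.43  0.02  2.87] [0.4703 0.2991 0.0582] 6.0667
0.0165506607877663 [-0.4  -0.2  -0.79] [0.4702 0.299  0.1599] 7.7917
[ 0.28  0.02 -0.56] [0.047 0.045 0.057] 9.4083
0.71 [282.5, 282.1] 3345
0.21 [363.5, 218.3] 33768
0.121 [282. 236.]
0.161 [282. 264.]
0.166 [282. 269.]
0.216 [282. 339.]
```

View pics/w3c.png

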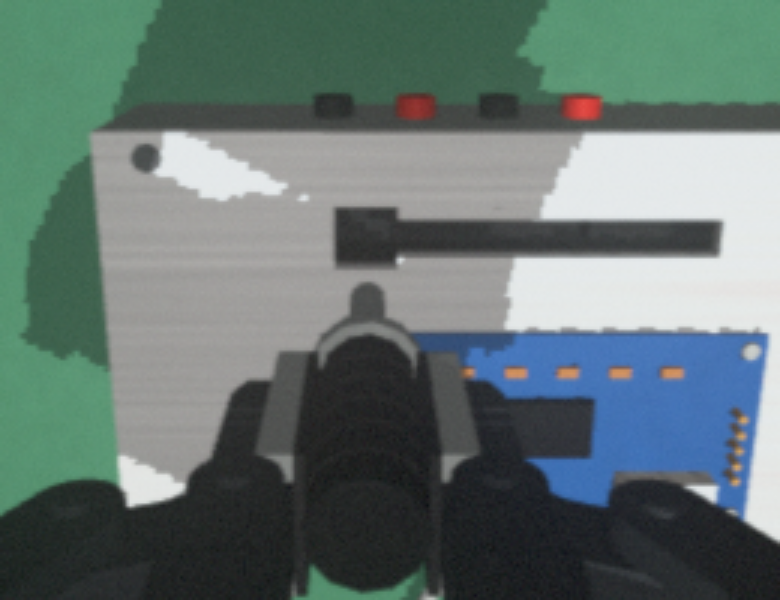

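The pin hangs upright in the jaws, with its tip at about w3 (283,226). The opening's centre is at (282,209). I'll check the entry position, then descend guarded by the force reading.

```bash
cat >> h.py <<'E'
E0=np.array([.5443,-.0427]); A=np.radians(100.85); U=np.array([np.cos(A),np.sin(A)]); V=np.array([np.sin(A),-np.cos(A)])
def st():
    o=arm.observe(); f=np.array(o["contact_force"]); d=np.array(o["ee_pos"])[:2]-E0
    return o["t"],d@U*1000,d@V*1000,(o["ee_pos"][2]-.056)*1000-60,f[:2]@U,f[:2]@V,f[2]
E
python3 - <<'E'
from h import *
P=np.load("w3.npy",allow_pickle=True).item()
up=lambda x,y:((x+.5)/3-.5+160,(y+.5)/3-.5+130)
e=ray("",up(366,238),.06,P)[:2]; s=ray("",up(721,238),.06,P)[:2]
print("entry",e,"along/across mm",(e-E0)@U*1e3,(e-E0)@V*1e3,"end",(s-E0)@U*1e3,(s-E0)@V*1e3,"tip",ray("",up(368,289),.104,P))
print(np.round(proj("",[*E0,.104],P),1))
arm.move_straight([*E0,.122],feed=.05)
arm.sleep(.2); z0=st()[6]; print(np.round(st(),2))
z=.122
while z>.083:
    z-=.003 if z>.094 else .001
    arm.move_straight([*E0,z],feed=.04); s=st()
    if z<.093 or abs(s[6]-z0)>1.2: print(np.round(s,2))
    if s[6]-z0>4.5 or np.hypot(s[4],s[5])>4: break
E
```

```text
entry [ 0.5443012  -0.04278724] along/across mm -0.0859102399746311 -0.015240806193308979 end 99.40019549337579 -0.02861992394498296 tip [ 0.54357797 -0.04241751  0.104     ]
[281.7 226.9]
[10.72 -0.04  0.1   6.25  0.22  0.64 -1.54]
[10.97  0.05 -0.11  2.77  0.21 -0.78 -0.07]
[ 13.22   0.07  -0.1  -24.2    0.14  -0.67  -0.08]
[ 1.347e+01 -1.000e-02  2.000e-02 -2.500e+01 -6.000e-01  8.000e-02
 -1.070e+00]
[ 1.372e+01  1.000e-02 -3.000e-02 -2.605e+01 -2.000e-02 -1.000e-01
 -1.440e+00]
[ 13.97   0.    -0.04 -27.08  -0.29   0.06  -0.1 ]
[ 1.422e+01  1.000e-02 -4.000e-02 -2.809e+01  1.400e-01 -4.500e-01
 -8.800e-01]
[ 14.47   0.03  -0.03 -29.08   0.06  -0.9   -1.13]
[ 1.472e+01 -6.000e-02  1.000e-01 -2.986e+01 -5.600e-01  2.000e-02
  5.300e-01]
[ 14.97  -0.07   0.18 -30.72  -0.16  -0.04   3.53]
```

```bash
cat >> h.py <<'E'
def fz(n=3):
    r=[]
    for _ in range(n): r.append(st()); arm.sleep(.02)
    return np.median(r,axis=0)
E
python3 - <<'E'
from h import *
z=.0838
arm.move_straight([*E0,z],feed=.02); arm.sleep(.2); print(np.round(fz(),1).tolist())
y=0
while y<90:
    y+=1.5
    arm.move_straight([*(E0+U*y/1000),z],feed=.03); s=fz()
    print(np.round(s,1).tolist())
    if (y>20 and s[6]<1.5) or abs(s[4])>8 or abs(s[5])>6 or s[6]>10: break
    if y in (9,15): arm.sleep(.1)
E
```

```text
[15.4, -0.1, 0.1, -32.1, 0.0, -0.1, 5.5]
[15.7, 1.3, 0.1, -32.1, -1.8, -0.2, 5.1]
[16.0, 3.0, 0.1, -32.2, -2.5, 0.3, 4.8]
[16.3, 4.6, -0.0, -32.2, -2.1, 0.0, 4.8]
[16.6, 6.1, -0.0, -32.2, -2.1, 0.8, 4.4]
[16.9, 7.6, -0.0, -32.2, -2.4, 0.2, 4.7]
[17.2, 9.1, -0.0, -32.2, -1.8, 0.4, 5.3]
[17.6, 10.6, -0.0, -32.2, -2.1, -0.1, 4.7]
[17.9, 12.1, -0.0, -32.2, -2.1, 0.3, 5.0]
[18.2, 13.6, -0.0, -32.2, -2.3, 0.5, 5.4]
[18.5, 15.1, -0.0, -32.2, -1.6, -0.1, 4.5]
[18.9, 16.6, -0.0, -32.2, -2.5, -0.1, 5.0]
[19.2, 18.1, -0.0, -32.2, -1.9, -0.1, 5.7]
[19.5, 19.6, -0.0, -32.2, -1.4, 0.8, 5.9]
[19.8, 21.1, -0.0, -32.2, -1.9, 0.4, 4.7]
[20.1, 22.6, 0.0, -32.2, -1.7, 0.4, 4.3]
[20.4, 24.2, -0.0, -32.2, -1.7, 0.0, 4.7]
[20.7, 25.7, -0.0, -32.2, -1.7, -0.0, 4.1]
[21.0, 27.1, -0.0, -32.2, -1.7, -0.1, 4.8]
[21.3, 28.6, -0.0, -32.2, -1.7, 0.3, 4.8]
[21.6, 30.1, -0.0, -32.2, -2.5, 0.1, 4.5]
[21.9, 31.6, -0.0, -32.2, -2.6, 0.1, 5.1]
[22.2, 33.2, -0.0, -32.2, -1.5, -0.0, 4.9]
[22.5, 34.6, -0.0, -32.2, -2.2, 0.2, 5.0]
[22.8, 36.1, -0.0, -32.2, -1.7, 0.2, 5.3]
[23.1, 37.6, -0.0, -32.2, -2.2, 0.5, 4.2]
[23.4, 39.1, -0.0, -32.2, -1.6, 0.1, 5.1]
[23.7, 40.6, -0.0, -32.2, -1.0, 0.6, 5.1]
[24.0, 42.1, -0.0, -32.2, -2.1, 0.2, 4.8]
[24.3, 43.6, -0.0, -32.2, -2.3, -0.4, 5.0]
[24.6, 45.1, -0.0, -32.2, -2.1, 0.3, 4.5]
[24.9, 46.6, -0.0, -32.2, -2.0, 0.2, 4.9]
[25.2, 48.2, -0.0, -32.2, -1.6, 0.4, 4.8]
[25.5, 49.6, 0.0, -32.2, -1.8, 0.9, 5.2]
[25.8, 51.1, 0.0, -32.2, -2.2, 0.1, 5.0]
[26.1, 52.6, -0.0, -32.2, -2.1, 0.2, 4.6]
[26.4, 54.1, -0.0, -32.2, -2.1, -0.1, 4.5]
[26.7, 55.6, -0.0, -32.2, -2.3, -0.2, 5.0]
[27.0, 57.1, -0.0, -32.2, -2.3, -0.0, 4.4]
[27.3, 58.7, -0.0, -32.2, -0.7, -0.0, 4.9]
[27.6, 60.2, -0.1, -32.3, -0.9, 0.5, 4.4]
[27.9, 62.0, -0.6, -32.9, 0.6, -0.5, -1.0]
```

```bash
python3 - <<'E'
from h import *
y=62.5; z=.0838
arm.move_straight([*(E0+U*y/1000),z],feed=.02); print(np.round(fz(),1).tolist())
while z>.0757:
    z-=.001
    arm.move_straight([*(E0+U*y/1000),z],feed=.02); s=fz(); print(np.round(s,1).tolist())
    if abs(s[4])>4: y-=-.5*np.sign(s[4])
    if s[6]>4 or abs(s[4])>7: break
E
```

```text
[28.2, 62.6, -0.1, -32.3, -0.4, -0.0, -0.7]
[28.5, 62.5, -0.1, -33.3, 0.2, 0.6, -1.3]
[28.8, 62.5, -0.0, -34.3, -0.5, 0.1, -0.8]
[29.1, 62.5, -0.0, -35.3, -0.2, 0.0, -0.6]
[29.4, 62.5, -0.0, -36.3, 0.0, -0.4, -1.1]
[29.7, 62.5, -0.0, -37.3, -0.4, -0.2, -0.9]
[30.0, 62.5, -0.0, -38.3, -0.3, 0.8, -0.7]
[30.3, 62.5, -0.0, -39.3, -0.1, 0.4, -0.6]
[30.6, 62.5, 0.2, -39.8, 0.4, -1.2, 5.1]
```

The collar landed on the cover at −39.8 mm. I'll release the pin, retreat and look.

```bash
python3 - <<'E'
from h import *
o=arm.observe(); p=np.array(o["ee_pos"])
arm.move_straight([p[0],p[1],p[2]+.0003],feed=.02)
arm.ungrasp(); arm.sleep(.2); print(np.round(fz(),1).tolist())
arm.move_straight([p[0],p[1],.2],feed=.1); arm.sleep(.3); print(np.round(fz(),1).tolist())
P=arm.camera_params("wrist"); im=arm.get_image("wrist")
x=[*(E0+U*.0625)]
print([np.round(proj("",[*x,z],P)) for z in(.06,.065,.115)])
s=arm.get_image("scene"); q=proj("scene",[*x,.06]).astype(int); c=s[q[1]-60:q[1]+50,q[0]-60:q[0]+50]
cv2.imwrite("pics/end.png",np.hstack([cv2.resize(im[110:310,160:360],(400,400)),cv2.resize(c,(400,400),interpolation=cv2.INTER_CUBIC)]))
E
```

```text
[31.8, 62.4, 0.2, -39.5, -0.3, -0.1, -0.1]
[33.5, 62.5, 0.1, 83.8, -0.4, 0.5, 0.3]
[array([282., 197.]), array([282., 199.]), array([282., 214.])]
```

View pics/end.png

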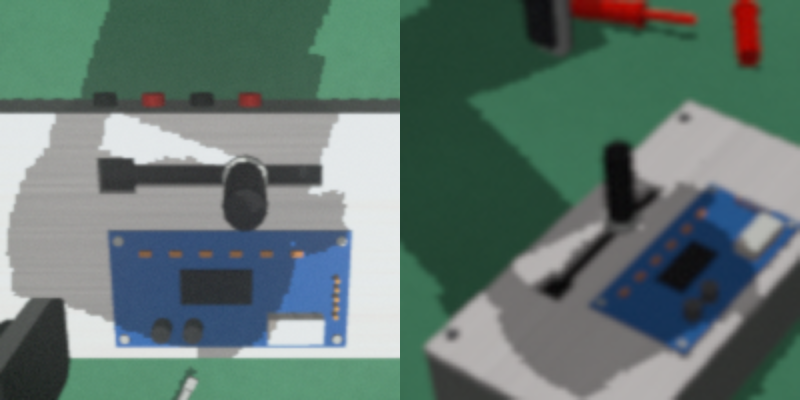

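The pin stands upright in the slot with its collar on the cover (left crop about (245,170)). The gripper is clear, so I'm handing in.

```bash
python3 -c "
from h import *
arm.finish_job(); print(arm.observe()['t'])"
```

```text
the job is handed in; nothing more can be done
the job is handed in; nothing more can be done
```

The index pin is home in the notch, about 62.5 mm from the entry along the slot. It is released and the job is handed in, at about 34 s of the 64 s allowed; no verdict was reported.

- **Drag:** I put the pin into the wide end and pressed it about 2 mm onto the sprung bar. I then dragged it in 1.5 mm steps at about 5–6 N vertical and at most 2.6 N along the slot. At about 61 mm the vertical force fell to zero, which was the notch. I lowered it from there until the collar met the cover at −39.8 mm, with about 6 N of contact.
- **Last checks:** After release and retreat, the wrist and scene pictures showed the pin upright with its collar at cover level, and the tool force was back to about zero.
- **Bystanders:** I did not re-measure the tray, screwdriver and jar at the end. The arm never worked near the tray or jar. The retracting gripper stayed well above the screwdriver.
- **Oddity:** The red and turquoise look-alikes were standing at the start and were lying down after my second wrist picture. The gripper never came near their height, so I think they toppled by themselves, but I did not confirm that.

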